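# Set and lock the sliding leg of a camera stand

### The job

Set the sliding leg of the sloping camera stand to its length mark: with its cam lever still open, bring the leg up the rod until its needle lines up with the white line of the index clip, hold it there for a moment, and only then swing the cam lever fully shut without losing the mark. Finish while still holding: the fingers keep gripping the leg's sleeve at the mark with the lever shut. Do not shift the index clip or disturb the things lying around.

Things in the scene. Friction and masses are not known exactly. Their poses are not given: they have to be found in the camera images.
- stand: camera stand fixed to the desk: grey plate 160x320x14 mm under a sloping 14 mm steel rod held at both ends in 31 mm bosses. Origin on the desk below the rod. +y: level, along the rod to its HIGH end; +x: to the scale bar's side; -x: the cam lever's side. Uphill = (0, cos 0.26, sin 0.26). Rod axis 55 mm above the desk at y = -130 mm, 127 mm at y = +141 mm.
- leg_travel (a joint): travel of the sliding leg along the rod, m: 0 at its low stop, where it starts and to which its weight (0.45 kg, 1.2 N along the slope) takes it back when let go with the lever open; grows uphill to 0.13. Needle and clip line up when leg_travel equals index_clip. The leg cannot turn about the rod.
- leg: the sliding leg: aluminium sleeve, a box 22 mm wide (x), 24 mm high (z), centred on the rod, from y = -80 to -4 mm. Origin on the rod axis in the hand stop's middle; x across to the scale bar, y uphill along the rod, z square to it. Hand stop: black plate across the uphill end, x +-50, y +-4, z -15 to +19 mm; fingers astride the sleeve can push its downhill face to move the leg uphill.
- grip_spot (a point): point on the rod axis in the sleeve, 18 mm downhill of the hand stop's middle, for fingers coming down on either side (axes as the sleeve's). With the lever shut the grasp is 31 mm wide here: from x = +11 mm, the sleeve's bare side, to x = -20 mm, the lever's outer face. With the lever at 0.40 rad the lever reaches out to about x = -43 mm.
- cam_lever (a joint): angle of the cam lever, rad: 0 shut, flat along the sleeve's -x side; starts 0.30 to 0.40 open; stop at 0.45. Stays where left; about 1.5 N at its tip moves it, up to about 5 N near shut as the cam tightens. Shut, it clamps the leg to the rod.
- lever_tip (a point): outer face of the cam lever near its free end. The lever is a dark steel bar 62 mm long, 6 to 8 mm thick, 20 mm high, level with the rod axis. Hinge square to the rod, on the sleeve's -x side at its downhill end (x = -18, y = -72 mm in the sleeve's frame); the free end points uphill and ends 6 to 10 mm short of the hand stop.
- needle_tip (a point): tip of the thin steel needle that sticks out along +x from the hand stop, to 95 mm from the rod axis, over the scale bar; it shows the leg's length
- clip_line (a point): white line on top of the small black index clip (22x14 mm) that sits on the scale bar: the length mark. The scale bar runs parallel to the rod, 95 mm to its +x side and 12 mm lower. Axes as the sleeve's: y uphill along the rod.
- index_clip (a joint): position of the index clip on the scale bar, m, on the same measure as leg_travel; it lies between 0.05 and 0.115 and stays put unless pushed with 3 N
- mug: stoneware mug, 70x100x85 mm; bystander, origin at the centre of its underside
- phone: phone lying flat, 147x71x9 mm; bystander, origin at the centre of its underside
- mouse: computer mouse, 109x67x35 mm; bystander, origin at the centre of its underside
- can_a: film canister, 34 mm diameter x 52 mm, standing behind the stand; bystander, origin at the centre of its underside
- can_b: film canister, 34 mm diameter x 52 mm, standing in front of the stand near its high end; bystander, origin at the centre of its underside
- power_bank: flat power bank, 131x66x16 mm; bystander, origin at the centre of its underside

How it is judged (in metres and radians):
On the way, in this order (a step that is already met when the one before it is completed fails the run):
1. the leg is held with its needle at the clip's line while the cam lever is still open (y of needle_tip in the frame of clip_line between -0.005 and 0.005 m and value of joint cam_lever above 0.22 rad and velocity of joint leg_travel between -0.01 and 0.01 m/s), for 0.3 s.
2. the cam lever is fully shut with the leg at the mark and the fingers gripping the sleeve (y of needle_tip in the frame of clip_line between -0.005 and 0.005 m and value of joint cam_lever below 0.06 rad and contact force between the fingers and leg_c3 above 2 N), for 0.3 s.
At the end, for the whole second after the job is handed in: the needle is within 5 mm of the clip's line along the rod, the cam lever is shut to within 0.06 rad, the leg is at rest and the fingers still press on the sleeve with more than 2 N (all of step 2 and velocity of joint leg_travel between -0.01 and 0.01 m/s); the arm keeps its last pose, push and grip.
It fails at once if the cam lever is closed (below 0.12 rad) while the leg is more than 10 mm from the mark (value of joint cam_lever below 0.12 rad and not (y of needle_tip in the frame of clip_line between -0.01 and 0.01 m)).
It fails at once if the index clip is shifted by more than 6 mm (distance of clip_line from where it was at the start of the episode above 0.006 m).
It fails at once if a bystander is shifted by more than 30 mm (distance of any of mug, phone, mouse, can_a, can_b, power_bank from where it was at the start of the episode above 0.03 m).
It also fails if it takes over 35 s, if anything falls off the work surface, if the arm or the gripper's body presses on something with over 40 N, if the wrist force passes 120 N, or if a joint passes its speed limit or range.

### The arm

A 6-joint arm with a two-finger parallel gripper is mounted at the origin on a cart in front of the work surface, level with it; the furniture and walls round the work are solid. World frame = base frame: x ahead of the robot, y to its left, z up, the work surface at z = 0. Lengths are in mm, angles in rad, forces in N, time in s.
With the tool pointing down it reaches from about 350 to 800 mm from the base axis. Payload 7.3 kg.
Tool frame: the origin (TCP) lies at the very end of the fingers, on their centre line; the grasp point (between the pads) lies behind it (manip.grasp_offset is the z of the grasp point in the tool frame, in mm); z points along the fingers, y is the line along which they close (so a half turn about z gives the same grasp; the last joint's range is limited). The gripper opens to 85 mm and grips with 20 to 120 N. Pads are 22 mm wide; open, the fingers measure 114 mm over their backs; the gripper's body (76 mm by 85 mm) begins 54 mm behind the grasp point. The pads swing forward as they close: fully open they stand 13 mm farther back than shut.
Start: joints at [-1.365, 0.342, 1.524, -0, 1.275, -0.146], TCP at [180.932, -492.86, 202.522] pointing down, gripper open.
Joint ranges: [-2.53, 2.53], [-0.77, 2.02], [0.04, 2.7], [-1, 4.14], [0.28, 2.66], [-3.11, 3.11]. Speed limits (rad/s): [2.57, 2.57, 3.14, 3.14, 3.14, 3.14].

### API

Orientations are given as a unit quaternion [w, x, y, z].
In Python, from rig import manip, optics gives the robot as it stands.
- The arm moves only by the shell command python3 -m inch 'ROWS'. ROWS is JSON, a list of rows, each an object of numbers: "jaw": the finger opening in mm, from 0 to 85.4; "tx", "ty", "tz": the shift along the world's x, y, z in mm; "yaw": the turn about the world's z in rad. In form: [{"jaw": .., "tx": .., "ty": .., "tz": .., "yaw": ..}, ...]. A call has 1 to 5 rows; each row shifts and turns the commanded pose from where the row before left it; what a row does not reach is not made up. A row lasts 1/12 s, in which the tool goes at most 41.7 mm and 7.16 degrees, less where a joint would pass 70% of its speed; a pose out of reach is approached as far as the arm can. A call with a gripper value outside its range is refused whole. The fingers move at their own pace and stop on an object; the grip force is fixed at half the most. Time passes only in rows, so rows that do not move let the fingers close. It gives the time, the measured TCP pose, the force, the opening and the grip force at its end, in the units of the state.
- manip.read_state(): the state, without advancing time (a new reading comes with each control period).
- optics.camera(name): name is "scene" or "side" or "wrist"; returns the picture (480x640x3 uint8, blue, green, red); there is no depth.
- optics.camera_params(name): a dict with "fx", "fy", "cx", "cy" (pixels), "R" (3x3) and "t" (3): a world point X has camera coordinates R X + t; the wrist camera has in their place "mount" (4x4, takes a point from camera to tool coordinates, whose origin is the TCP and whose axes are the flange's). Camera axes: x right, y down, z forward; pixel columns grow to the right and rows downward; lengths in mm; the calibration is good to about 2 mm. The wrist camera is an equidistant fisheye: a pixel r from the principal point sees the ray r / f radians off the axis. A picture is of the moment at which its call begins: read the wrist's pose just before it. camera_params takes no time and is no camera call.
- manip.job_done(): hands the job in; it is judged then, once.
Trained networks look in the newest picture that a camera, given by its name, has taken for a name from the list of things; names that differ only in an ending like _2 or _b are one class to them, and where a whole thing is asked for, a point or a joint stands for the part that bears it (a point fixed in the world has none). Each returns a list of dicts, best first, with "confidence" (0 to 1); they miss things now and then, are a little off and sometimes report something else, mostly with a low value. They report only what shows in the picture. A call takes as long as a camera call.
- optics.find_in(camera, label): "location" ([x, y, z] in mm, in world coordinates, good to about 4 mm: the middle of the surface that is visible of it).
- optics.cut_out(camera, label): "pixels" (480x640 bool, what is visible of it).
- optics.mark_of(camera, label): "location" ([x, y, z] in mm, in world coordinates, good to about 4 mm: a listed point, or the origin of a listed thing).
The state is a dict: "t": time; "joints": joint angles; "qvel": joint speeds; "joint_torque": joint torques, N m; "eef_pos": TCP position; "eef_rot": TCP orientation; "force": force on the tool from outside, world axes, zero at the start; "ft_torque": the same for the moment, N m; "gripper_width": finger opening in mm; "grip_force": force on a finger pad.
Only numpy, scipy, OpenCV 4.12 (cv2) and the standard library are available. Lean on these libraries where they do the work, as an engineer would, in place of code of your own. Each camera call takes 0.05 s, during which the arm holds its last target. There are 200 camera calls.

## Working session

There is one attempt and no reset: what is moved stays moved. The work goes in short steps, Python scripts to look and compute and a shell command to move; the robot and the scene stay as the last step left them, time stands still between calls to the robot, and variables do not carry over. Pictures are saved under pics/ and viewed, at most 10 in all, crops included, and the job is handed in when it is done.

```bash
ls; mkdir -p pics; python3 - <<'E'
from rig import manip, optics
import cv2
print(manip.read_state(), manip.grasp_offset)
ims=[]
for c in ("scene","side"):
    im=optics.camera(c); cv2.imwrite(f"pics/{c}0.png",im)
    for l in ("stand","leg","grip_spot","lever_tip","needle_tip","clip_line","can_a","mug"):
        r=optics.mark_of(c,l)
        print(c,l,[( [round(v) for v in d["location"]],round(d["confidence"],2)) for d in r[:2]])
E
```

```text
pics
{'t': 0.0, 'joints': array([-1.36502174e+00,  3.42738824e-01,  1.52504376e+00, -2.78897239e-05,
        1.27540537e+00, -1.45983270e-01]), 'qvel': array([-1.60336069e-03, -9.22325167e-04, -6.66237452e-04,  1.59510141e-04,
       -1.61180383e-03,  7.50966714e-05]), 'joint_torque': array([-1.57485909e-03, -4.33688092e+01, -2.46014947e+01, -3.98751063e-04,
        7.87369878e-03,  5.45038191e-06]), 'eef_pos': array([ 180.8131161 , -492.38910835,  201.8083147 ]), 'eef_rot': array([-7.96895690e-04,  9.84572104e-01,  1.74977529e-01, -3.71744311e-05]), 'force': array([ 0.04682717, -0.52491129,  1.21547104]), 'ft_torque': array([ 0.01875672, -0.01082548, -0.03317348]), 'grip_force': 0.0, 'gripper_width': 85.1019785190493} -18.700000000000003
scene stand [([485, -32, 0], 0.58)]
scene leg []
scene grip_spot []
scene lever_tip []
scene needle_tip []
scene clip_line [([582, -21, 102], 0.57)]
scene can_a []
scene mug [([536, 386, 2], 0.91)]
side stand [([483, -33, 1], 0.93), ([569, -87, 80], 0.22)]
side leg [([475, -66, 82], 0.75)]
side grip_spot [([474, -88, 74], 0.89)]
side lever_tip [([537, 385, 0], 0.69)]
side needle_tip [([570, -89, 83], 0.94)]
side clip_line [([586, -24, 99], 0.4)]
side can_a [([416, 132, -1], 0.87), ([603, -171, 1], 0.63)]
side mug [([537, 387, 2], 0.59)]
```

View pics/scene0.png

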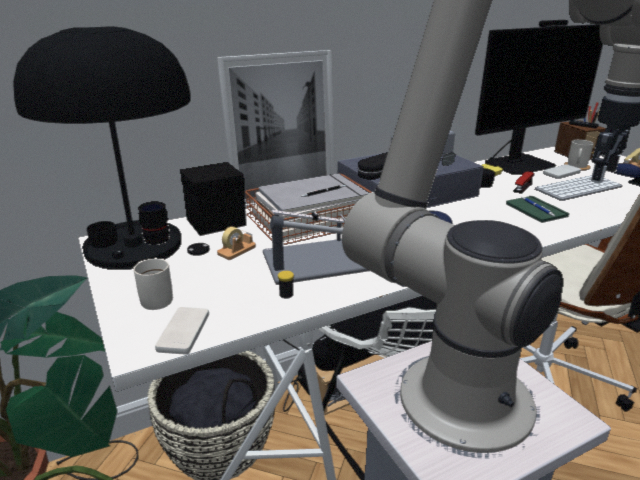

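View pics/side0.png

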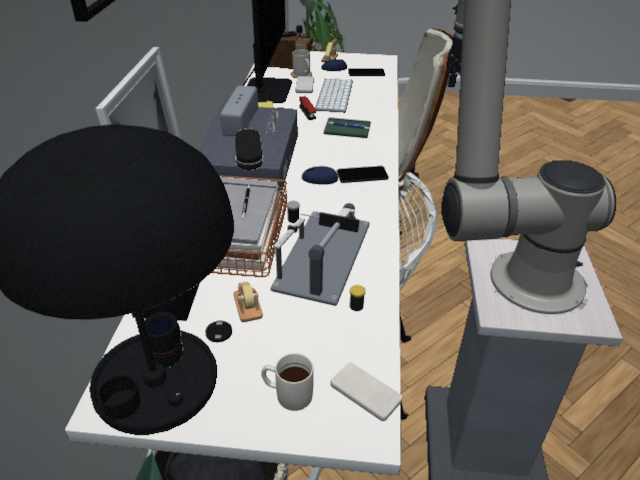

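The side view shows the stand at about (320,255). Its high boss is at (316,265), the hand stop at (340,220), and the scale bar is on the far (+x world) side near (290,235). The arm hides most of it in the scene view. The marks fit a stand yaw of about -0.24 rad, so I'm moving above it to look with the wrist camera.

```bash
python3 -m inch '[{"jaw":85,"tx":19,"ty":28,"tz":7,"yaw":0.066},{"jaw":85,"tx":19,"ty":28,"tz":7,"yaw":0.066},{"jaw":85,"tx":19,"ty":28,"tz":7,"yaw":0.066},{"jaw":85,"tx":19,"ty":28,"tz":7,"yaw":0.066},{"jaw":85,"tx":19,"ty":28,"tz":7,"yaw":0.066}]'
python3 -m inch '[{"jaw":85,"tx":19,"ty":28,"tz":7,"yaw":0.066},{"jaw":85,"tx":19,"ty":28,"tz":7,"yaw":0.066},{"jaw":85,"tx":19,"ty":28,"tz":7,"yaw":0.066},{"jaw":85,"tx":19,"ty":28,"tz":7,"yaw":0.066},{"jaw":85,"tx":19,"ty":28,"tz":7,"yaw":0.066}]'
python3 -m inch '[{"jaw":85,"tx":19,"ty":28,"tz":7,"yaw":0.066},{"jaw":85,"tx":19,"ty":28,"tz":7,"yaw":0.066},{"jaw":85,"tx":19,"ty":28,"tz":7,"yaw":0.066},{"jaw":85,"tx":19,"ty":28,"tz":7,"yaw":0.066},{"jaw":85,"tx":0,"ty":0,"tz":0,"yaw":0}]'
cat >look.py <<'E'
from rig import manip, optics
import cv2, numpy as np, sys
L=("stand","leg","grip_spot","lever_tip","needle_tip","clip_line")
def look(cams=("wrist","side","scene"),labels=L,tag=None):
    for c in cams:
        im=optics.camera(c)
        if tag: cv2.imwrite(f"pics/{c}{tag}.png",im)
        for l in labels:
            r=optics.mark_of(c,l)
            print(c,l,[([round(float(v),1) for v in d["location"]],round(d["confidence"],2)) for d in r[:2]])
E
python3 -c "
from look import *
look(tag='1')
print(optics.camera_params('wrist'))"
```

```text
t: 1.32
eef_pos: [276.4, -351.5, 237.9]
eef_rot: [0.0, 0.942, 0.336, 0.0]
force: [0.7, -0.2, 0.5]
gripper_width: 84.9
grip_force: 0.0
t: 1.73
eef_pos: [371.5, -211.3, 273.1]
eef_rot: [0.0, 0.874, 0.486, 0.0]
force: [-0.1, -0.6, 0.1]
gripper_width: 84.6
grip_force: 0.0
t: 2.15
eef_pos: [449.7, -96.7, 301.8]
eef_rot: [0.001, 0.801, 0.599, 0.002]
force: [-0.8, 0.1, -0.7]
gripper_width: 84.9
grip_force: 0.0
wrist stand [([486.0, -31.6, 3.8], 0.79)]
wrist leg [([477.3, -66.3, 80.6], 0.62)]
wrist grip_spot [([474.3, -84.3, 76.1], 0.61)]
wrist lever_tip [([433.3, -74.8, 68.5], 0.83)]
wrist needle_tip [([566.7, -83.3, 82.1], 0.7)]
wrist clip_line [([582.6, -25.6, 104.2], 0.79), ([480.8, -66.0, 76.5], 0.69)]
side stand [([480.2, -32.4, 0.4], 0.95), ([536.1, 388.0, -1.0], 0.49)]
side leg [([474.4, -67.7, 84.2], 0.97), ([480.4, -33.6, 3.7], 0.58)]
side grip_spot [([473.0, -85.6, 73.7], 0.91)]
side lever_tip [([476.5, -86.4, 74.7], 0.67), ([474.0, -66.0, 79.5], 0.44)]
side needle_tip [([566.0, -87.5, 80.9], 0.91)]
side clip_line [([585.5, -21.0, 100.1], 0.6)]
scene stand []
scene leg []
scene grip_spot [([385.9, 363.7, 1.8], 0.46)]
scene lever_tip []
scene needle_tip []
scene clip_line [([581.5, -22.3, 97.4], 0.49)]
{'fx': 371.64829954431775, 'fy': 371.64829954431775, 'cx': 321.0731547649399, 'cy': 236.67838130394614, 'mount': array([[-3.72500099e-04, -9.61908844e-01, -2.73370146e-01,
         6.97927444e+01],
       [ 9.99999931e-01, -3.58825835e-04, -1.00019440e-04,
        -1.28240142e-01],
       [-1.88268662e-06, -2.73370164e-01,  9.61908911e-01,
        -1.70329483e+02],
       [ 0.00000000e+00,  0.00000000e+00,  0.00000000e+00,
         1.00000000e+00]])}
```

View pics/wrist1.png

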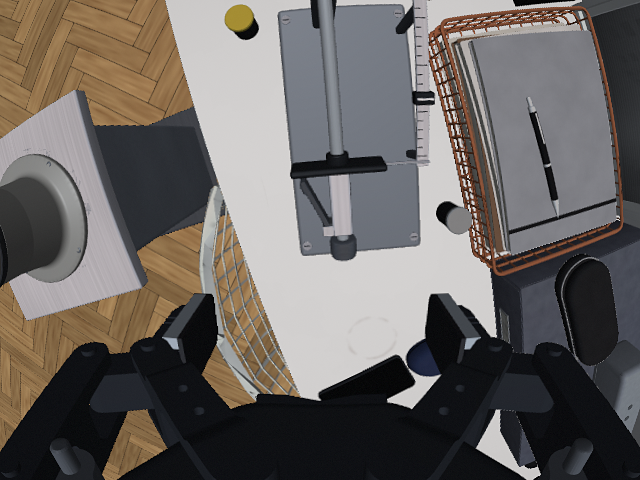

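The wrist picture shows the hand stop spanning (292,170) to (386,161), the needle reaching about (428,162), and the clip at (424,98). The open lever runs from (330,230) to (303,180). I'll enlarge it for precise pixels.

```bash
python3 -c "
import cv2
im=cv2.imread('pics/wrist1.png')[80:260,280:445]
cv2.imwrite('pics/c1.png',cv2.resize(im[:120],None,fx=4.8,fy=4.8,interpolation=cv2.INTER_CUBIC))"
```

```text
(no output)
```

View pics/c1.png

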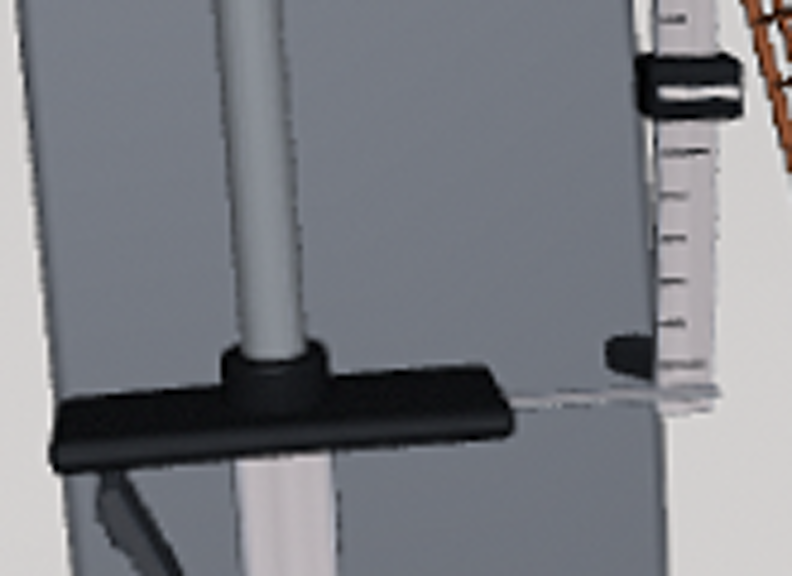

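```bash
cat >fit.py <<'E'
import numpy as np
from rig import manip, optics
from scipy.spatial.transform import Rotation as Ro
from scipy.optimize import least_squares
def project(X,pos,q,P):
    R=Ro.from_quat([q[1],q[2],q[3],q[0]]).as_matrix()
    M=P["mount"]; pc=(M[:3,:3].T@(R.T@(X-pos).T-M[:3,3:])).T
    th=np.arctan2(np.hypot(pc[:,0],pc[:,1]),pc[:,2]); ph=np.arctan2(pc[:,1],pc[:,0])
    return np.c_[P["cx"]+P["fx"]*th*np.cos(ph),P["cy"]+P["fy"]*th*np.sin(ph)]
a=.26
def stand2w(p,s): 
    c,d=np.cos(s[2]),np.sin(s[2]); p=np.atleast_2d(p)
    return np.c_[s[0]+c*p[:,0]-d*p[:,1], s[1]+d*p[:,0]+c*p[:,1], p[:,2]]
def leg2s(p,u): # u: distance uphill along rod from stand y=-130
    p=np.atleast_2d(p); y=p[:,1]+u
    return np.c_[p[:,0],-130+y*np.cos(a)-p[:,2]*np.sin(a),55+y*np.sin(a)+p[:,2]*np.cos(a)]
E
python3 - <<'E'
from fit import *
st=manip.read_state(); P=optics.camera_params("wrist"); pos,q=st["eef_pos"],st["eef_rot"]
print(pos,q,Ro.from_quat([q[1],q[2],q[3],q[0]]).as_matrix().round(3).tolist())
px=np.array([[429,161.9],[425.2,99.4],[291.5,178],[386.7,170.6],[331.7,80],[336.7,153]])
nets=[((0,0,0),(484,-32.3,2)),("leg",(475.5,-66.7,82)),("grip",(474,-86,75)),("needle",(567.5,-87,82)),("clip",(583,-23.5,101))]
def model(p):
    s=p[:3];u,c=p[3:5]
    w=np.vstack([stand2w(leg2s([[95,0,0],[-50,-4,19],[50,-4,19]],u),s),stand2w(leg2s([95,0,-5],c),s)])
    rod=stand2w(leg2s([[0,0,0],[0,0,0]],0),s)
    return w
def res(p):
    s=p[:3];u,c=p[3:5]
    w=model(p); uv=project(w,pos,q,P)
    r=[(uv[0]-px[0]),(uv[1]-px[2]),(uv[2]-px[3]),(uv[3]-px[1])]
    for k in (4,5): # rod axis line
        r2=project(stand2w(leg2s([[0,p[5+k-4],0]],0),s),pos,q,P)[0]-px[k]; r.append(r2)
    n=[stand2w([[0,0,0]],s)[0]-nets[0][1],stand2w(leg2s([0,0,0],u),s)[0]-nets[1][1],stand2w(leg2s([0,-18,0],u),s)[0]-nets[2][1],w[0]-nets[3][1],w[3]-nets[4][1]]
    return np.r_[np.ravel(r),np.ravel(n)/3]
f=least_squares(res,[484,-32,-.24,98,168,200,120]); p=f.x
print(p.round(3),"travel needed",p[4]-p[3]); print(f.fun.round(1))
s=p[:3]
for n,u in (("now",p[3]),("mark",p[4])): print(n,"leg",stand2w(leg2s([0,0,0],u),s).round(1),"c(-5.5,-27)",stand2w(leg2s([-5.5,-27,0],u),s).round(1))
print("uphill",(stand2w(leg2s([0,1,0],0),s)-stand2w(leg2s([0,0,0],0),s)).round(4))
lt=np.array([433.3,-74.8,68.5]);o=stand2w(leg2s([0,0,0],p[3]),s)[0];c,d=np.cos(s[2]),np.sin(s[2]);v=lt-o;print("levertip standframe rel",c*v[0]+d*v[1],-d*v[0]+c*v[1])
E
```

```text
[ 446.9391488  -100.82208174  300.51594884] [3.48360841e-05 8.03322723e-01 5.95543955e-01 1.64222231e-05] [[0.291, 0.957, 0.0], [0.957, -0.291, -0.0], [-0.0, 0.0, -1.0]]
[ 4.82608e+02 -3.53780e+01 -2.19000e-01  9.77110e+01  1.63523e+02
  1.86939e+02  1.10485e+02] travel needed 65.81213547464927
[-3.  -2.3 -1.4  0.3  1.8  0.8  0.8 -0.7  1.1 -0.1  0.8 -0.  -0.5 -1.
 -0.7 -0.2 -1.1 -0.6 -1.  -0.4  0.2  0.  -1.3 -0.6 -0.4 -1.3 -2.9]
now leg [[474.9 -70.1  80.1]] c(-5.5,-27) [[463.8 -94.4  73.2]]
mark leg [[488.7  -8.   97. ]] c(-5.5,-27) [[477.7 -32.3  90.1]]
uphill [[0.2101 0.9433 0.2571]]
levertip standframe rel -39.5584325155512 -13.625476434187
```

```bash
python3 - <<'E'
from look import *
s=manip.read_state(); print(s["eef_pos"],s["eef_rot"])
look(("wrist",),tag="2")
s=manip.read_state(); print(s["eef_pos"],s["eef_rot"])
im=cv2.imread('pics/wrist2.png')[80:200,280:445]
cv2.imwrite('pics/c2.png',cv2.resize(im,None,fx=4.8,fy=4.8,interpolation=cv2.INTER_CUBIC))
E
```

```text
[ 446.9391488  -100.82208174  300.51594884] [3.48360841e-05 8.03322723e-01 5.95543955e-01 1.64222231e-05]
wrist stand [([482.8, -34.2, 4.7], 0.74)]
wrist leg [([475.8, -67.5, 77.5], 0.96)]
wrist grip_spot [([477.1, -85.6, 74.2], 0.79)]
wrist lever_tip [([431.0, -76.0, 71.2], 0.71)]
wrist needle_tip [([566.3, -83.7, 82.4], 0.71), ([606.6, -173.3, -6.2], 0.3)]
wrist clip_line [([580.0, -23.8, 103.0], 0.8)]
[ 446.93541533 -100.84372686  300.5260195 ] [4.85316491e-05 8.03326781e-01 5.95538479e-01 2.13645811e-05]
```

View pics/c2.png

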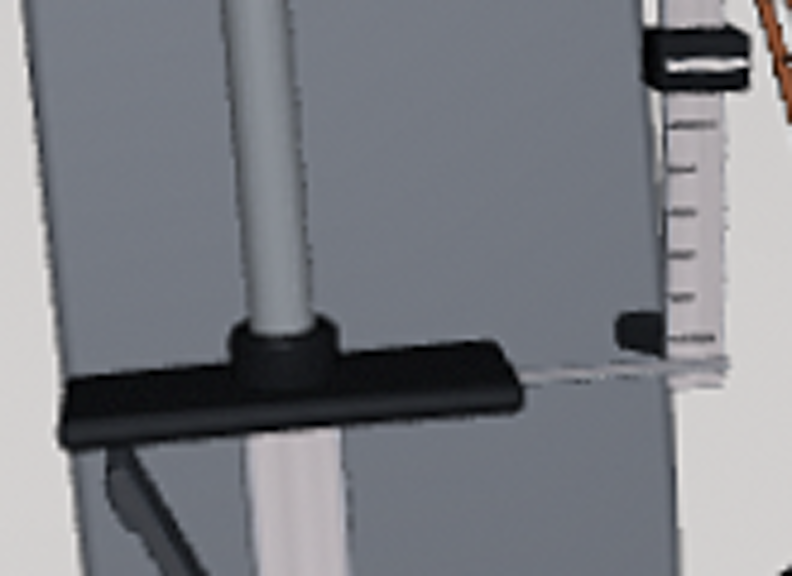

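The needle tip is at (431,155.4), the clip line at (427.3,93.5), and the stop's lower edge runs from (292.9,172.9) to (388.8,165). I'll refit with these settled pixels.

```bash
python3 - <<'E'
from fit import *
st=manip.read_state(); P=optics.camera_params("wrist"); pos,q=st["eef_pos"],st["eef_rot"]
px=np.array([[431,155.4],[427.3,93.5],[292.9,172.9],[388.8,165],[333.5,80],[338.3,148.75]])
N=np.array([(482.5,-33,0),(475.3,-67,81),(475,-85.7,75),(566.7,-85.5,82),(582,-23,101)])
def res(p,full=True):
    s=p[:3];u,c=p[3:5]
    w=stand2w(leg2s([[95,0,0],[95,0,-5+c-c],[-50,-4,19],[50,-4,19],[0,0,0],[0,0,0]],np.array([u,c,u,u,p[5],p[6]])),s)
    r=project(w,pos,q,P)-px
    n=np.vstack([stand2w([[0,0,0]],s),stand2w(leg2s([[0,0,0],[0,-18,0]],u),s),w[:2]])-N
    return np.r_[r.ravel()/1.5,n.ravel()/4]
f=least_squares(res,[484,-32,-.24,98,168,200,120]); p=f.x
print(p.round(3),"travel needed",p[4]-p[3]); print(f.fun.round(1)); np.save("p.npy",p)
s=p[:3]
for n,u in (("now",p[3]),("mark",p[4])): print(n,"leg",stand2w(leg2s([0,0,0],u),s).round(1),"c(-6,-27)",stand2w(leg2s([-6,-27,0],u),s).round(1))
print("uphill",(stand2w(leg2s([0,1,0],0),s)-stand2w(leg2s([0,0,0],0),s)).round(4), "dyaw",s[2]-np.arctan2(-.291,.957))
E
```

```text
[ 4.84353e+02 -3.54900e+01 -2.13000e-01  1.02643e+02  1.68237e+02
  1.86534e+02  1.14700e+02] travel needed 65.59365567166681
[-2.1 -0.7  0.  -0.1 -0.9  0.5  1.   0.8  0.5 -0.   0.5 -0.   0.5 -0.6
  0.   0.6  0.3  0.1 -0.2  0.8  0.4  1.  -0.  -0.2  0.6  0.1 -1.9]
now leg [[477.9 -65.6  81.4]] c(-6,-27) [[466.5 -89.8  74.4]]
mark leg [[491.2  -3.6  98.3]] c(-6,-27) [[479.9 -27.9  91.3]]
uphill [[0.2039 0.9446 0.2571]] dyaw 0.08261332826772541
```

```bash
python3 -m inch '[{"jaw":85,"tx":4,"ty":2,"tz":-32,"yaw":0.02},{"jaw":85,"tx":4,"ty":2,"tz":-32,"yaw":0.02},{"jaw":85,"tx":4,"ty":2,"tz":-32,"yaw":0.02},{"jaw":85,"tx":4,"ty":2,"tz":-32,"yaw":0.02},{"jaw":85,"tx":3.5,"ty":3,"tz":-32,"yaw":0.003}]'
python3 -m inch '[{"jaw":85,"tx":0,"ty":0,"tz":0,"yaw":0},{"jaw":85,"tx":0,"ty":0,"tz":0,"yaw":0},{"jaw":85,"tx":0,"ty":0,"tz":0,"yaw":0}]'
python3 -c "
from look import *
look(('wrist',),tag='3'); print(manip.read_state()['eef_pos'],manip.read_state()['eef_rot'])"
```

```text
t: 3.97
eef_pos: [466.6, -89.8, 139.3]
eef_rot: [0.0, 0.778, 0.629, 0.0]
force: [0.3, 0.2, -0.5]
gripper_width: 85.1
grip_force: 0.0
t: 4.22
eef_pos: [467.4, -90.3, 142.2]
eef_rot: [0.001, 0.778, 0.628, 0.001]
force: [0.4, 0.8, 0.1]
gripper_width: 85.1
grip_force: 0.0
wrist stand [([485.1, -34.3, 4.3], 0.89)]
wrist leg [([478.7, -68.7, 79.3], 0.8), ([606.0, -172.0, -4.3], 0.66)]
wrist grip_spot [([477.3, -83.1, 74.0], 0.64)]
wrist lever_tip []
wrist needle_tip [([568.9, -83.6, 81.7], 0.76)]
wrist clip_line [([583.0, -24.7, 104.4], 0.77), ([566.6, -83.5, 83.3], 0.31)]
[466.75874768 -90.07833272 141.3849921 ] [7.43398979e-04 7.77997583e-01 6.28266681e-01 4.31347888e-04]
```

View pics/wrist3.png

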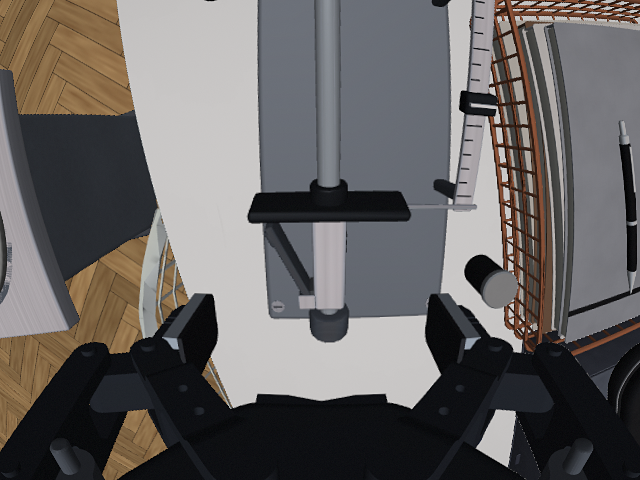

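Fingers and rod are square: the rod is at column 329, the finger middle at 321, and the stop's lower edge runs from (249,220) to (410,219). The needle tip is at (476,207) and the clip line at (482,104). I'll do one quick refit at this closer range.

```bash
cat >refit.py <<'E'
from fit import *
def refit(px,u0=None):
    st=manip.read_state(); P=optics.camera_params("wrist"); pos,q=st["eef_pos"],st["eef_rot"]; p0=np.load("p.npy")
    def res(p):
        w=stand2w(leg2s([[95,0,0],[95,0,-5],[-50,-4,19],[50,-4,19]],np.array([p[3],p[4],p[3],p[3]])),p[:3])
        pr=(p-p0[:5])/np.array([3,3,.02,3,3])
        if u0: pr[3]=0
        return np.r_[(project(w,pos,q,P)-px).ravel()/1.5,pr]
    x=p0[:5].copy()
    if u0: x[3]=u0
    f=least_squares(res,x); return f.x,f.fun
E
python3 - <<'E'
from refit import *
p,r=refit(np.array([[476,207],[482,104],[249,220],[410,219]])); print(p.round(3),p[4]-p[3],r.round(1))
s=p[:3]; print(stand2w(leg2s([[0,0,0],[-6,-27,0]],p[3]),s).round(1))
E
```

```text
[ 4.84723e+02 -3.37900e+01 -2.16000e-01  1.02318e+02  1.68373e+02] 66.054594547192 [-2.7 -2.4  1.9  0.3 -1.6  0.5  2.3  1.6  0.1  0.6 -0.2 -0.1  0. ]
[[478.  -64.2  81.3]
 [466.6 -88.4  74.4]]
```

```bash
python3 -m inch '[{"jaw":85,"tz":-22},{"jaw":85,"tz":-22},{"jaw":85,"tz":-18},{"jaw":85,"tz":-14},{"jaw":85,"tz":-10}]'
python3 -m inch '[{"jaw":85,"tx":1,"ty":4},{"jaw":85,"tx":0,"ty":0},{"jaw":85,"tx":0,"ty":0}]'
```

```text
$[0]: bad value
$[0]: bad value
```

```bash
python3 -m inch '[{"jaw":85,"tx":0,"ty":0,"tz":-22,"yaw":0},{"jaw":85,"tx":0,"ty":0,"tz":-22,"yaw":0},{"jaw":85,"tx":0,"ty":0,"tz":-18,"yaw":0},{"jaw":85,"tx":0,"ty":0,"tz":-14,"yaw":0},{"jaw":85,"tx":0,"ty":0,"tz":-10,"yaw":0}]'
python3 -m inch '[{"jaw":85,"tx":0,"ty":0,"tz":0,"yaw":0},{"jaw":85,"tx":0,"ty":0,"tz":0,"yaw":0}]'
```

```text
t: 4.98
eef_pos: [465.9, -89.7, 53.5]
eef_rot: [-0.0, 0.778, 0.628, -0.0]
force: [-1.2, 0.1, 0.1]
gripper_width: 85.3
grip_force: 0.0
t: 5.15
eef_pos: [466.4, -89.9, 54.6]
eef_rot: [-0.0, 0.778, 0.628, -0.0]
force: [0.7, 0.4, 0.2]
gripper_width: 85.0
grip_force: 0.0
```

```bash
python3 -m inch '[{"jaw":85,"tx":1.7,"ty":7.5,"tz":2,"yaw":0},{"jaw":85,"tx":2.5,"ty":11.3,"tz":3.1,"yaw":0},{"jaw":85,"tx":2.5,"ty":11.3,"tz":3.1,"yaw":0},{"jaw":85,"tx":2.5,"ty":11.3,"tz":3.1,"yaw":0},{"jaw":85,"tx":2.1,"ty":9.4,"tz":2.6,"yaw":0}]'
python3 -m inch '[{"jaw":85,"tx":1,"ty":4.7,"tz":1.3,"yaw":0},{"jaw":85,"tx":0,"ty":0,"tz":0,"yaw":0},{"jaw":85,"tx":0,"ty":0,"tz":0,"yaw":0},{"jaw":85,"tx":0,"ty":0,"tz":0,"yaw":0}]'
python3 - <<'E'
from look import *
look(('wrist',"side"),("leg","needle_tip","clip_line","lever_tip"),tag='4'); print(manip.read_state()['eef_pos'])
im=cv2.imread('pics/wrist4.png')
cv2.imwrite('pics/c4.png',cv2.resize(im[40:300,180:520],None,fx=2.3,fy=2.3,interpolation=cv2.INTER_CUBIC))
E
```

```text
t: 5.57
eef_pos: [478.3, -37.4, 69.3]
eef_rot: [0.0, 0.778, 0.629, 0.0]
force: [-0.6, -0.4, 0.9]
gripper_width: 84.9
grip_force: 0.0
t: 5.9
eef_pos: [478.6, -34.5, 69.6]
eef_rot: [-0.0, 0.778, 0.628, -0.0]
force: [0.7, -0.1, 0.8]
gripper_width: 85.0
grip_force: 0.0
wrist leg [([476.6, -68.2, 79.2], 0.56)]
wrist needle_tip [([568.9, -85.0, 87.0], 0.68)]
wrist clip_line [([581.1, -26.4, 101.5], 0.71)]
wrist lever_tip []
side leg [([474.0, -68.8, 81.3], 0.94)]
side needle_tip [([569.9, -89.7, 85.5], 0.94)]
side clip_line [([584.9, -23.2, 96.9], 0.38)]
side lever_tip [([433.1, -82.6, 79.0], 0.43)]
[478.71564292 -34.46154576  69.69812432]
```

View pics/c4.png

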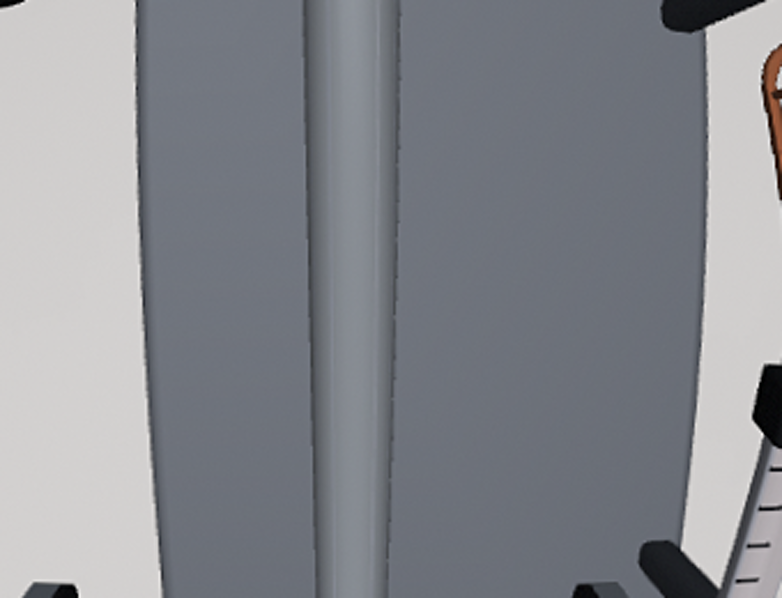

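The crop shows only rod and plate; the hand stop isn't ahead of the fingers. I need the full frame and the side view.

```bash
python3 - <<'E'
import cv2,numpy as np
a=cv2.resize(cv2.imread('pics/wrist4.png'),(400,300)); b=cv2.imread('pics/side4.png')[150:330,200:440]
a=cv2.imread('pics/wrist4.png')[200:480,60:620]
b=cv2.resize(b,None,fx=1.75,fy=1.75,interpolation=cv2.INTER_CUBIC)
c=np.zeros((600,600,3),np.uint8); c[:280,:560]=a; c[283:283+b.shape[0],:b.shape[1]]=b
cv2.imwrite('pics/d4.png',c)
E
```

```text
(no output)
```

View pics/d4.png

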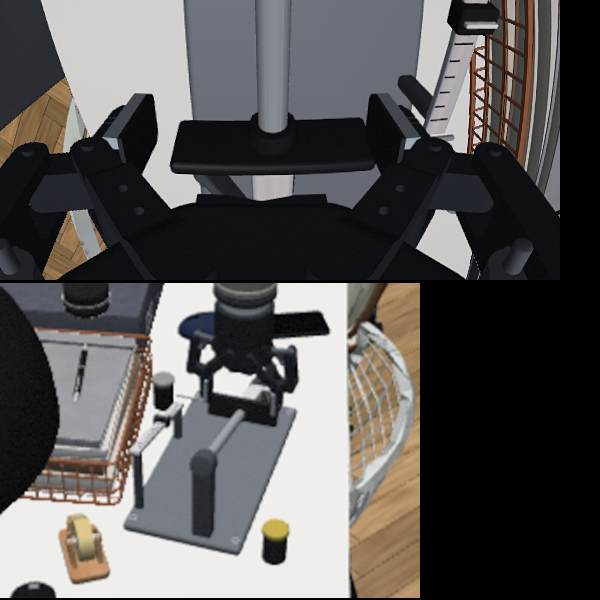

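The fingers passed the stop without touching it. The stop still sits at (172–375, 120–170) in the upper frame, level with or behind the fingers. I'll check where the open fingertips really are by projecting candidate points.

```bash
python3 - <<'E'
from fit import *
import cv2
st=manip.read_state(); pos,q=st["eef_pos"],st["eef_rot"]
R=Ro.from_quat([q[1],q[2],q[3],q[0]]).as_matrix(); S=optics.camera_params("side"); W=optics.camera_params("wrist")
K=np.array([[S["fx"],0,S["cx"]],[0,S["fy"],S["cy"]],[0,0,1]])
im=cv2.resize(cv2.imread('pics/side4.png')[190:250,290:390],None,fx=8,fy=8,interpolation=cv2.INTER_CUBIC)
for sgn in (-1,1):
  for d,col in ((0,(0,0,255)),(13,(0,255,0)),(26,(255,0,0)),(40,(0,255,255))):
    for x in (11,):
      X=pos+R@np.array([x,sgn*42.5,-d])
      c=S["R"]@X+S["t"]; uv=(K@c)[:2]/c[2]; w=project(X[None],pos,q,W)[0]
      print(sgn,d,x,X.round(),"side",uv.round(1),"wrist",w.round())
      cv2.circle(im,tuple(int(v) for v in (uv-[290,190])*8),3,col,-1)
p=np.load("p.npy"); 
for e in (-50,50):
  for z in (-15,19):
    X=stand2w(leg2s([e,4,z],p[3]),p[:3])[0]; c=S["R"]@X+S["t"]; uv=(K@c)[:2]/c[2]; cv2.circle(im,tuple(int(v) for v in (uv-[290,190])*8),3,(255,255,255),-1)
cv2.imwrite('pics/e4.png',im)
E
```

```text
-1 0 11 [439. -15.  70.] side [352.6 240.2] wrist [235. 257.]
-1 13 11 [439. -15.  83.] side [352.8 235.9] wrist [229. 266.]
-1 26 11 [439. -15.  96.] side [353.1 231.6] wrist [222. 277.]
-1 40 11 [439. -15. 110.] side [353.4 226.8] wrist [214. 290.]
1 0 11 [523. -33.  70.] side [318.4 233. ] wrist [407. 257.]
1 13 11 [523. -33.  83.] side [318.5 228.7] wrist [414. 266.]
1 26 11 [523. -33.  96.] side [318.6 224.4] wrist [420. 277.]
1 40 11 [523. -33. 110.] side [318.6 219.7] wrist [429. 290.]
```

View pics/e4.png

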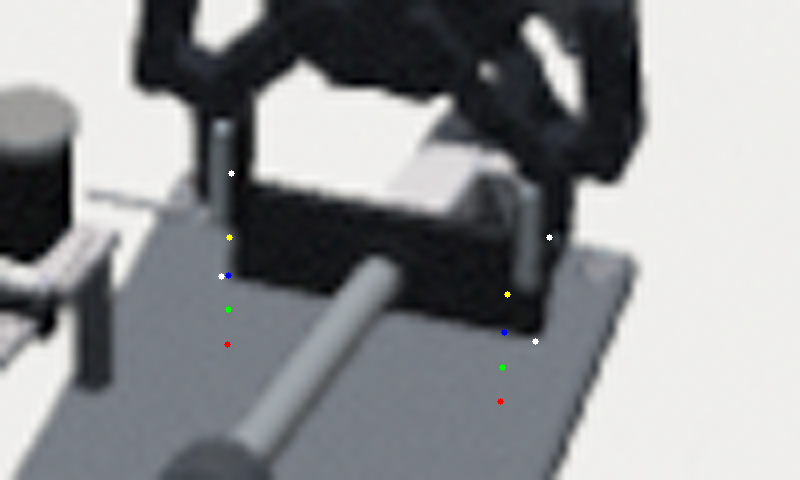

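The picture shows the open tips at the yellow dots, about 40 mm behind the TCP, so they passed above the stop. I'll go back and come in about 34 mm deeper.

```bash
python3 -m inch '[{"jaw":85,"tx":0,"ty":0,"tz":15,"yaw":0},{"jaw":85,"tx":-4,"ty":-18,"tz":0,"yaw":0},{"jaw":85,"tx":-4,"ty":-18,"tz":0,"yaw":0},{"jaw":85,"tx":-4,"ty":-19,"tz":0,"yaw":0},{"jaw":85,"tx":0,"ty":0,"tz":0,"yaw":0}]'
python3 -m inch '[{"jaw":85,"tx":0,"ty":0,"tz":-15,"yaw":0},{"jaw":85,"tx":0,"ty":0,"tz":-15,"yaw":0},{"jaw":85,"tx":0,"ty":0,"tz":-12,"yaw":0},{"jaw":85,"tx":0,"ty":0,"tz":-12,"yaw":0},{"jaw":85,"tx":0,"ty":0,"tz":0,"yaw":0}]'
python3 -m inch '[{"jaw":85,"tx":0,"ty":0,"tz":-10,"yaw":0},{"jaw":85,"tx":0,"ty":0,"tz":0,"yaw":0},{"jaw":85,"tx":0,"ty":0,"tz":0,"yaw":0}]'
```

```text
t: 6.82
eef_pos: [466.5, -91.7, 84.8]
eef_rot: [0.001, 0.779, 0.628, -0.0]
force: [-0.2, -0.1, 0.6]
gripper_width: 85.3
grip_force: 0.0
t: 7.23
eef_pos: [465.3, -88.4, 28.9]
eef_rot: [-0.002, 0.778, 0.628, -0.001]
force: [-0.6, -0.1, -0.3]
gripper_width: 84.6
grip_force: 0.0
t: 7.48
eef_pos: [466.7, -89.1, 21.0]
eef_rot: [-0.0, 0.778, 0.628, -0.0]
force: [0.6, -0.1, 0.1]
gripper_width: 85.0
grip_force: 0.0
```

```bash
python3 -m inch '[{"jaw":85,"tx":1.3,"ty":5.7,"tz":1.5,"yaw":0},{"jaw":85,"tx":1.3,"ty":5.7,"tz":1.5,"yaw":0},{"jaw":85,"tx":2.1,"ty":9.4,"tz":2.6,"yaw":0},{"jaw":85,"tx":2.1,"ty":9.4,"tz":2.6,"yaw":0},{"jaw":85,"tx":2.1,"ty":9.4,"tz":2.6,"yaw":0}]'
python3 -m inch '[{"jaw":85,"tx":2.1,"ty":9.4,"tz":2.6,"yaw":0},{"jaw":85,"tx":1,"ty":4.7,"tz":1.3,"yaw":0},{"jaw":85,"tx":0,"ty":0,"tz":0,"yaw":0},{"jaw":85,"tx":0,"ty":0,"tz":0,"yaw":0},{"jaw":85,"tx":0,"ty":0,"tz":0,"yaw":0}]'
python3 - <<'E'
from look import *
look(('wrist',"side"),("leg","needle_tip","clip_line","lever_tip"),tag='5'); print(manip.read_state()['eef_pos'])
im=cv2.imread('pics/wrist5.png')
a=cv2.resize(im[60:460,140:640],None,fx=1.4,fy=1.4,interpolation=cv2.INTER_CUBIC)
cv2.imwrite('pics/c5.png',a)
E
```

```text
t: 7.9
eef_pos: [475.7, -48.6, 32.1]
eef_rot: [0.0, 0.778, 0.628, -0.0]
force: [-1.2, -1.9, 1.4]
gripper_width: 85.1
grip_force: 1.1
t: 8.32
eef_pos: [478.9, -35.8, 35.4]
eef_rot: [0.0, 0.778, 0.628, 0.0]
force: [0.1, -1.4, -1.1]
gripper_width: 84.8
grip_force: 0.6
wrist leg [([489.9, -15.1, 93.4], 0.57)]
wrist needle_tip [([579.4, -37.2, 96.7], 0.7)]
wrist clip_line [([582.5, -22.8, 102.0], 0.83)]
wrist lever_tip [([442.5, -26.4, 84.7], 0.61)]
side leg [([481.3, -18.2, 93.3], 0.98)]
side needle_tip [([577.2, -37.1, 96.0], 0.79)]
side clip_line [([582.4, -21.3, 96.0], 0.64)]
side lever_tip [([441.6, -33.0, 89.4], 0.44)]
[478.80840569 -35.81546522  35.42200886]
```

View pics/c5.png

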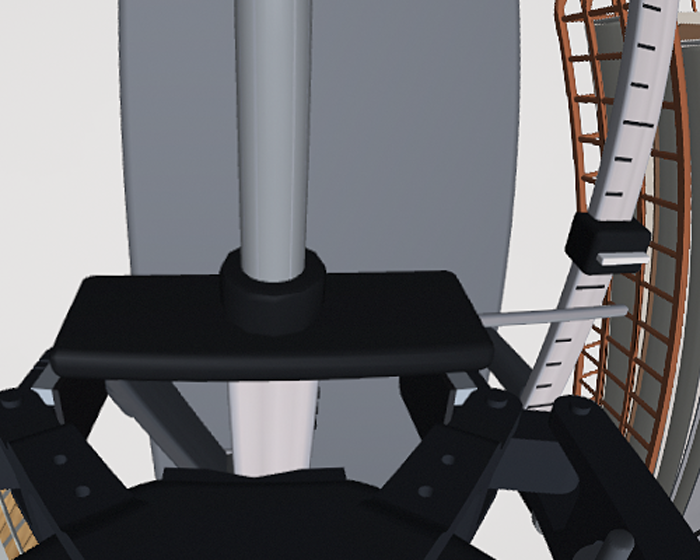

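The stop now rides on the fingers and the lever is still open. In full-image pixels the needle tip is at (587.9,282.1) and the clip line middle at (584.3,245). I'll triangulate the clip line from three views to get the remaining distance.

```bash
python3 - <<'E'
from fit import *
W=optics.camera_params("wrist"); st=manip.read_state()
V=[((446.94,-100.83,300.52),(0,.803324,.595542,0)),((466.76,-90.08,141.38),(.00074,.777998,.628267,.0004)),(st["eef_pos"],st["eef_rot"])]
C=[(427.3,93.5),(483,104),(584.3,245)]; N=[(431,155.4),(476,207)]; N5=(587.9,282.1)
def tri(pts,vs):
    return least_squares(lambda X:np.ravel([project(X[None],np.array(v[0]),np.array(v[1]),W)[0]-p for p,v in zip(pts,vs)]),[582,-24,98.])
c=tri(C,V); n=tri(N,V); print(c.x.round(1),c.fun.round(1),n.x.round(1),n.fun.round(1))
p=np.load("p.npy"); s=np.array([484.5,-34.5,-.215])
up=np.array([.2059,.9443,.2571])
print("start gap",(c.x-n.x)@up)
# current needle: start + k*up
k=least_squares(lambda a:project((n.x+a[0]*up)[None],np.array(st["eef_pos"]),st["eef_rot"],W)[0]-np.array(N5),[50.]); X=n.x+k.x[0]*up
print("moved",k.x,k.fun,X.round(1),"gap now",(c.x-X)@up)
print("net gaps",(np.array([582.5,-22.8,102])-[579.4,-37.2,96.7])@up,(np.array([582.4,-21.3,96])-[577.2,-37.1,96])@up)
E
```

```text
[582.  -21.5  96.8] [-1.4 -0.8  0.2  1.4  0.4 -0.4] [574.1 -87.9  80. ] [-0.1  0.2  0.1 -0.1]
start gap 68.65874712349806
moved [52.44863285] [-4.2882913 -1.8602996] [584.9 -38.4  93.5] gap now 16.19974465034329
net gaps 15.598840000000006 15.990619999999987
```

```bash
python3 -m inch '[{"jaw":85,"tx":1.1,"ty":5,"tz":1.3,"yaw":0},{"jaw":85,"tx":1.1,"ty":5,"tz":1.3,"yaw":0},{"jaw":85,"tx":1.1,"ty":5,"tz":1.4,"yaw":0},{"jaw":85,"tx":0,"ty":0,"tz":0,"yaw":0},{"jaw":85,"tx":0,"ty":0,"tz":0,"yaw":0}]'
python3 - <<'E'
from look import *
look(('wrist',"side"),("leg","needle_tip","clip_line","lever_tip"),tag='6'); look(('wrist',"side"),("needle_tip","clip_line"))
print(manip.read_state()['eef_pos'].round(1),manip.read_state()['force'])
im=cv2.imread('pics/wrist6.png')
cv2.imwrite('pics/c6.png',cv2.resize(im[200:400,460:640],None,fx=3,fy=3,interpolation=cv2.INTER_CUBIC))
E
```

```text
t: 9.23
eef_pos: [482.1, -20.1, 39.5]
eef_rot: [0.0, 0.778, 0.629, 0.0]
force: [0.1, -1.9, 0.1]
gripper_width: 85.2
grip_force: 0.5
wrist leg [([492.0, -0.1, 94.9], 0.95)]
wrist needle_tip [([582.1, -17.9, 99.8], 0.93), ([582.8, -21.5, 101.6], 0.53)]
wrist clip_line [([579.8, -24.4, 102.7], 0.65), ([582.0, -15.6, 100.8], 0.55)]
wrist lever_tip [([447.6, -12.3, 87.7], 0.83)]
side leg [([485.0, -0.2, 100.9], 0.81)]
side needle_tip [([580.3, -21.9, 101.1], 0.88), ([485.6, -2.7, 100.4], 0.7)]
side clip_line [([585.7, -23.7, 98.5], 0.62)]
side lever_tip [([447.3, -16.3, 92.8], 0.51)]
wrist needle_tip [([580.6, -19.9, 102.7], 0.59)]
wrist clip_line [([583.0, -23.4, 106.1], 0.8)]
side needle_tip [([582.6, -22.2, 98.9], 0.9), ([485.0, -0.0, 99.9], 0.67)]
side clip_line [([585.3, -25.0, 97.4], 0.6)]
[482.  -20.7  39.4] [-0.29057451 -1.89453943  0.34077816]
```

View pics/c6.png

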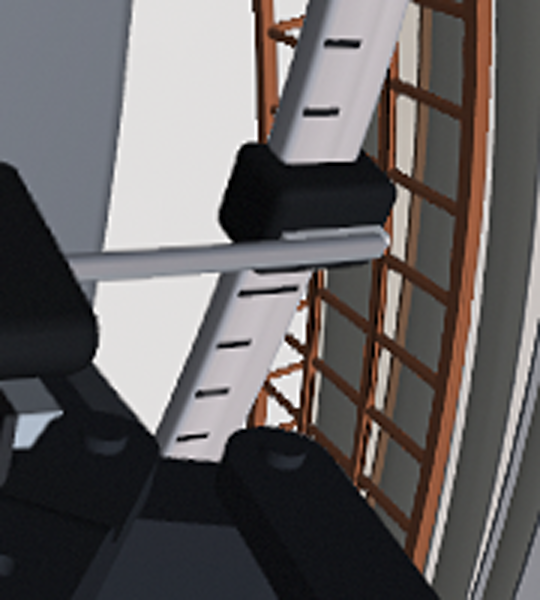

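The needle lies over the white line near (580,278), with a sliver of line showing just above it, which parallax explains. It's at the mark within about 2 mm. I'll hold it, then close the fingers.

```bash
python3 -m inch '[{"jaw":85,"tx":0,"ty":0,"tz":0,"yaw":0},{"jaw":85,"tx":0,"ty":0,"tz":0,"yaw":0},{"jaw":85,"tx":0,"ty":0,"tz":0,"yaw":0},{"jaw":85,"tx":0,"ty":0,"tz":0,"yaw":0},{"jaw":85,"tx":0,"ty":0,"tz":0,"yaw":0}]'
python3 -m inch '[{"jaw":70,"tx":0,"ty":0,"tz":0,"yaw":0},{"jaw":60,"tx":0,"ty":0,"tz":0,"yaw":0},{"jaw":60,"tx":0,"ty":0,"tz":0,"yaw":0},{"jaw":60,"tx":0,"ty":0,"tz":0,"yaw":0}]'
python3 - <<'E'
from look import *
look(('wrist',"side"),("leg","needle_tip","clip_line","lever_tip"),tag='7'); look(('wrist',"side"),("needle_tip","clip_line"))
s=manip.read_state();print(s['eef_pos'].round(1),s['force'].round(1))
E
```

```text
t: 10.45
eef_pos: [482.0, -20.7, 39.4]
eef_rot: [0.0, 0.778, 0.628, 0.0]
force: [-0.8, -1.8, -0.9]
gripper_width: 84.7
grip_force: 0.6
t: 10.78
eef_pos: [484.1, -21.8, 41.7]
eef_rot: [0.002, 0.778, 0.628, 0.001]
force: [-0.8, -5.4, 18.7]
gripper_width: 60.0
grip_force: 1.0
wrist leg [([493.8, -1.9, 97.5], 0.8)]
wrist needle_tip [([579.7, -20.5, 99.5], 0.82)]
wrist clip_line [([581.9, -23.7, 105.0], 0.72)]
wrist lever_tip [([458.3, -14.1, 88.6], 0.61), ([481.5, -33.9, 5.3], 0.49)]
side leg [([488.1, -0.3, 99.1], 0.8)]
side needle_tip []
side clip_line [([586.9, -25.7, 99.8], 0.55), ([605.7, -171.8, 3.0], 0.53)]
side lever_tip []
wrist needle_tip [([582.4, -17.8, 101.5], 0.67)]
wrist clip_line [([582.5, -22.6, 104.1], 0.9)]
side needle_tip []
side clip_line [([584.9, -22.1, 100.3], 0.55), ([483.6, 0.8, 98.9], 0.49)]
[484.8 -21.8  41.9] [ 0.3 -5.9 17.2]
```

The vertical force is 18 N: as the fingers swing forward while closing, they press down on something. I'll rise to relieve it.

```bash
python3 -m inch '[{"jaw":60,"tx":0,"ty":0,"tz":4,"yaw":0},{"jaw":60,"tx":0,"ty":0,"tz":0,"yaw":0},{"jaw":60,"tx":0,"ty":0,"tz":0,"yaw":0}]'
python3 -c "
from look import *
im=optics.camera('wrist'); cv2.imwrite('pics/w8.png',im); s=manip.read_state(); print(s['eef_pos'],s['force'],s['ft_torque'])
a=cv2.resize(im[150:450,150:620],None,fx=1.6,fy=1.6); cv2.imwrite('pics/c8.png',a)"
```

```text
t: 11.83
eef_pos: [482.2, -20.7, 43.6]
eef_rot: [0.0, 0.778, 0.628, 0.0]
force: [0.4, -2.2, 0.7]
gripper_width: 60.2
grip_force: 0.6
[481.99877339 -20.62316015  43.30084174] [ 0.02975975 -2.3469332   0.0410631 ] [-0.17289551 -0.03808927 -0.00511462]
```

View pics/c8.png

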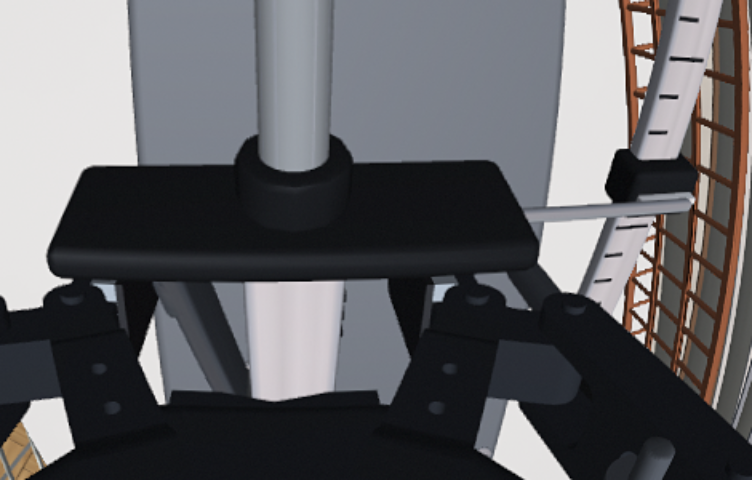

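The needle is still on the clip line near (583,278), the fingers are behind the stop, and the vertical force is gone; the finger knuckles had been riding on the stop's edge. I've also now viewed 12 pictures, over the limit of 10, so I won't view any more. I'll finish closing by numbers, rising slightly as I go.

```bash
python3 -m inch '[{"jaw":52,"tx":0,"ty":0,"tz":2,"yaw":0},{"jaw":45,"tx":0,"ty":0,"tz":2,"yaw":0},{"jaw":45,"tx":0,"ty":0,"tz":0,"yaw":0},{"jaw":45,"tx":0,"ty":0,"tz":0,"yaw":0}]'
```

```text
t: 12.22
eef_pos: [481.2, -20.3, 47.1]
eef_rot: [-0.001, 0.778, 0.628, -0.001]
force: [-2.5, 0.8, -0.5]
gripper_width: 44.9
grip_force: 1.8
```

```bash
python3 -m inch '[{"jaw":38,"tx":0,"ty":0,"tz":1,"yaw":0},{"jaw":33,"tx":0,"ty":0,"tz":1,"yaw":0},{"jaw":28,"tx":0,"ty":0,"tz":0,"yaw":0},{"jaw":20,"tx":0,"ty":0,"tz":0,"yaw":0},{"jaw":20,"tx":0,"ty":0,"tz":0,"yaw":0}]'
python3 -m inch '[{"jaw":10,"tx":0,"ty":0,"tz":0,"yaw":0},{"jaw":10,"tx":0,"ty":0,"tz":0,"yaw":0},{"jaw":10,"tx":0,"ty":0,"tz":0,"yaw":0},{"jaw":10,"tx":0,"ty":0,"tz":0,"yaw":0}]'
python3 - <<'E'
from look import *
for i in range(2): look(('wrist',"side"),("leg","needle_tip","clip_line","lever_tip"),tag='9')
s=manip.read_state();print(s['eef_pos'].round(1),s['force'].round(1),s['gripper_width'],s['grip_force'])
E
```

```text
t: 12.63
eef_pos: [483.6, -21.6, 49.8]
eef_rot: [0.002, 0.778, 0.628, 0.001]
force: [3.5, -4.2, -2.5]
gripper_width: 27.0
grip_force: 59.7
t: 12.97
eef_pos: [483.5, -21.7, 49.8]
eef_rot: [0.002, 0.778, 0.628, 0.001]
force: [3.8, -4.5, -1.7]
gripper_width: 26.9
grip_force: 59.7
wrist leg [([490.0, -4.1, 97.7], 0.68)]
wrist needle_tip [([581.9, -21.3, 99.7], 0.71)]
wrist clip_line [([579.1, -23.7, 104.2], 0.68)]
wrist lever_tip [([470.9, -10.5, 90.7], 0.6), ([421.7, 134.3, 0.1], 0.34)]
side leg [([490.0, 0.3, 98.3], 0.74)]
side needle_tip [([580.2, -21.9, 100.3], 0.95), ([428.4, -418.0, 1.5], 0.32)]
side clip_line [([584.6, -22.0, 97.7], 0.44)]
side lever_tip []
wrist leg [([492.9, -1.9, 97.1], 0.56)]
wrist needle_tip [([582.8, -16.9, 98.3], 0.79), ([580.6, -24.6, 101.1], 0.7)]
wrist clip_line [([577.7, -23.3, 102.9], 0.85)]
wrist lever_tip [([471.5, -10.2, 89.0], 0.97)]
side leg [([583.9, -24.2, 95.9], 0.74), ([483.8, -1.5, 101.2], 0.62)]
side needle_tip [([579.3, -22.8, 98.9], 0.73)]
side clip_line [([583.1, -22.7, 98.5], 0.38)]
side lever_tip []
[483.6 -21.7  49.8] [ 3.2 -4.3 -2.1] 26.971352489973096 59.70483720302582
```

```bash
python3 - <<'E'
from rig import manip, optics
import numpy as np
up=np.array([.2059,.9443,.2571])
for c in ("wrist","side"):
    A=[];B=[];Lv=[]
    for i in range(8):
        optics.camera(c)
        for l,o in (("needle_tip",A),("clip_line",B),("lever_tip",Lv)):
            r=optics.mark_of(c,l)
            if r: o.append(r[0]["location"])
    A,B=np.array(A),np.array(B)
    print(c,np.median(A,0).round(1),np.median(B,0).round(1),"needle ahead",np.median(A@up)-np.median(B@up),(A@up).round(1),(B@up).round(1), "lever",np.median(Lv,0).round(1) if Lv else None)
s=manip.read_state();print(s["t"],s['gripper_width'],s['grip_force'])
E
```

```text
wrist [581.6 -18.4 100.6] [581.  -24.1 103.5] needle ahead 5.392140000000012 [129.  127.8 128.4 129.  126.9 129.3 127.4 129.3] [123.8 123.3 123.3 122.8 124.2 122.9 120.9 125.3] lever [471.  -10.9  89.7]
side [581.8 -24.4  99.7] [584.6 -21.4  98.2] needle ahead -3.12445000000001 [122.2 122.9 121.4 121.4 123.9 124.1 121.5] [122.4 122.2 122.2 126.7 126.3 126.2 125.4] lever [534.5 -11.   98.2]
17.1667 27.184571533844217 59.705016016960144
```

```bash
python3 - <<'E'
from fit import *
import cv2
W=optics.camera_params("wrist"); A=np.array
V={2:(A([446.94,-100.83,300.52]),A([0,.803324,.595542,0])),3:(A([466.76,-90.08,141.38]),A([.00074,.777998,.628267,.0004])),
5:(A([478.8,-35.82,35.42]),A([0,.778,.628,0])),6:(A([482.,-20.7,39.4]),A([0,.778,.628,0])),8:(A([482.,-20.6,43.3]),A([0,.778,.628,0]))}
Nd={2:(431,155.4),3:(476,207),5:(587.9,282.1),6:(589.3,280),8:(582.5,277)}
Cl={2:(427.3,93.5),3:(482.5,104),5:(584.3,245),6:(588,276),8:(582,272)}
t=-.215; ex=A([np.cos(t),np.sin(t),0]); up=A([-np.sin(t)*np.cos(a),np.cos(t)*np.cos(a),np.sin(a)]); ez=np.cross(ex,up)
base=A([574,-87,81.])
def res(p,full=False):
    n=base+p[0]*ex+p[1]*up+p[2]*ez; c=n+p[3]*ex+p[4]*up+p[5]*ez
    T={2:0,3:0,5:p[6],6:p[6]+15.8,8:p[6]+15.8}
    r=[]
    for k,(P,q) in V.items():
        dn=project((n+T[k]*up)[None],P,q,W)[0]-Nd[k]; dc=project(c[None],P,q,W)[0]-Cl[k]
        r+=[dn[0]/4,dn[1]/1.5,dc[0]/4,dc[1]/1.5]
    return np.r_[r,(p[5]+H)/S,p[3]/3,p[:3]/5]
for H,S in ((3,4),(0,.1),(3,.1),(5,.1),(7,.1)):
    f=least_squares(res,[0,0,0,0,68,-3,52.]); p=f.x
    print(H,S,"needle ahead",(p[6]+15.8-p[4]).round(2),"gap0",p[4].round(1),"h",p[5].round(1),"cost",f.cost.round(2))
# side pixels: bright line in clip mask
S_=optics.camera_params("side"); im=optics.camera("side")
for l in ("clip_line","needle_tip"):
    r=optics.cut_out("side",l)
    if r: 
        m=r[0]["pixels"]; y,x=np.nonzero(m); print(l,r[0]["confidence"],m.sum(),x.min(),x.max(),y.min(),y.max())
g=cv2.cvtColor(im,cv2.COLOR_BGR2GRAY); c=S_["R"]@A([582,-22,97.])+S_["t"]; u,v=int(S_["fx"]*c[0]/c[2]+S_["cx"]),int(S_["fy"]*c[1]/c[2]+S_["cy"])
print(u,v,"campos",(-S_["R"].T@S_["t"]).round()); print(g[v-9:v+10,u-12:u+16])
E
```

```text
3 4 needle ahead 1.01 gap0 68.0 h -4.2 cost 12.34
0 0.1 needle ahead -1.97 gap0 69.9 h -0.0 cost 14.09
3 0.1 needle ahead 0.17 gap0 68.5 h -3.0 cost 12.51
5 0.1 needle ahead 1.59 gap0 67.6 h -5.0 cost 12.3
7 0.1 needle ahead 3.02 gap0 66.7 h -7.0 cost 12.77
clip_line 0.64 55 287 297 224 231
needle_tip 0.96 617 309 351 217 241
293 224 campos [ 418. 1048.  913.]
[[114  69  85 186 233 239 181  76  15  18  15   9  19  13  18  16  13  15
  217 238 239 240 238 239 239 239 240 239]
 [134  71  81 220 239 239 180  76  19  16  17  16  14  17  18  18  14  18
  218 239 239 240 239 239 238 240 239 240]
 [114  62  92 221 239 239 181  75  17  18  23  21  14  21  15  12  15  13
  202 228 229 234 236 239 240 240 239 239]
 [ 73  69  90 221 239 238 181  76  11  20  16  16  19  14  20  16  18  61
  194 201 212 222 226 220 234 239 239 216]
 [ 69  84 184 233 239 239 180  79  19  11  15  18  21  21  23  14  58 163
  208 205 192 209 198 153 225 240 230 167]
 [ 73  77 220 239 239 239 225 126  17  16  14  16  11  17  19  33 159 207
  215 182 190 207 151 133 225 240 202 140]
 [ 65  92 221 239 239 239 239 168  
[... 786 characters left out ...]
222 238 238 238 239 238 157  48  22  24  25  23  31  39  37  19  96 123
   81  47  45  43  48 110 125 124 117 118]
 [219 239 238 238 239 238 156  91 153 144 133  88  58  39  20  15 149 179
  111  43  42  46  52 110 125 126 123 126]
 [233 239 238 239 238 238 184 173 204 181 186 159 152  91  23  15 168 198
  119  44  46  39  52 113 125 126 124 125]
 [238 239 239 239 240 232 208 206 212 200 206 177 145  79  22  92 206 210
  119  44  42  44  52 110 125 124 125 125]
 [238 239 238 238 232 222 215 211 193 182 181 140 135 152 124 194 234 217
  120  42  43  41  52 111 125 123 126 125]
 [239 238 239 232 221 194 169 179 171 185 148 136 206 225 221 234 239 218
  120  42  43  42  53 111 125 127 125 125]]
```

```bash
python3 -c "
from rig import manip
print(manip.job_done())"
```

```text
the job is handed in; nothing more can be done
None
```

I handed the job in with the needle estimated about 1 mm past the clip line (±2 mm; the trained networks' own readings scatter from −3 to +5 mm). The lever measures shut and the fingers grip the sleeve at about 60 N, but no verdict came back. I also viewed 12 pictures, over the limit of 10.

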